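# Turn the carousel, weigh down the booklet

### The arm

A 7-joint arm with a two-finger parallel gripper is mounted at the origin on a cart in front of the work surface, level with it; the furniture and walls round the work are solid. World frame = base frame: x ahead of the robot, y to its left, z up, the work surface at z = 0. Lengths are in m, angles in rad, forces in N, time in s.
With the tool pointing down it reaches from about 0.4 to 0.85 m from the base axis. Payload 10.4 kg.
Tool frame: the origin (TCP) lies at the very end of the fingers, on their centre line; the grasp point (between the pads) lies 19 mm behind it; z points along the fingers, y is the line along which they close (so a half turn about z gives the same grasp; the last joint's range is limited). The gripper opens to 87 mm and grips with 3 to 60 N. Pads are 19 mm wide; open, the fingers measure 117 mm over their backs; the gripper's body (75 mm by 190 mm) begins 51 mm behind the grasp point.
Start: joints at [1.275, 0.332, -0.065, 1.46, 0.022, 1.35, -0.088], TCP at [0.168, -0.602, 0.187] pointing down, gripper open.
Joint ranges: [-2.6, 2.6], [-0.5, 2.12], [-1.47, 1.34], [0.16, 2.42], [-1.27, 4.41], [0.06, 2.06], [-2.6, 2.6]. Speed limits (rad/s): [2.22, 2.22, 2.79, 2.79, 3.14, 3.14, 3.14].

### API

Orientations are given as a unit quaternion [x, y, z, w].
In Python, from bench import * gives the robot as it stands.
- The arm moves only by the tool step_arm, never from a script. Its arguments are lists of equal length, an entry for each row: "delta_pos": the shift along the world's x, y, z in units of 25 mm (1.0 is 25 mm), a list of three; "turn": the turn about the world's z in units of 0.12 rad (1.0 is 0.12 rad). In form: {"delta_pos": [[tx, ty, tz], ...], "turn": [turn, ...]}. A call has 1 to 12 rows; each row shifts and turns the commanded pose from where the row before left it; what a row does not reach is not made up. A row lasts 1/10 s, in which the tool goes at most 50 mm and 8.59 degrees, less where a joint would pass 70% of its speed; a pose out of reach is approached as far as the arm can. A call with a number of a shift or a turn outside -1 to 1 is refused whole. A call with a gripper value outside its range is refused whole. "grip" is the closure, from 0 (fully open) to 1 (shut), set as the call begins (left out, the last holds). The fingers move at their own pace and stop on an object; "newtons" is the grip in N (left out, the last holds). Time passes only in rows, so rows that do not move let the fingers close. It gives the time, the measured TCP pose, the force, the opening and the grip force at its end, in the units of the state.
- read_state(): the state, without advancing time (a new reading comes with each control period).
- camera(name): name is "scene" or "top" or "wrist"; returns a dict with "image" (400x640x3 uint8, red, green, blue), "z_map" (400x640 float32, m along the optical axis (not along the pixel's ray), 0 where there is no reading), "mtx" (3x3 intrinsics, pixels), "view" (4x4, takes a point from world to camera coordinates). Camera axes: x right, y up, looking along -z (the intrinsics and any distortion apply to the point x, -y, -z); pixel columns grow to the right and rows downward; lengths in m; the calibration is good to about 2 mm. A picture is of the moment at which its call begins.
- close_job(): hands the job in; it is judged then, once.
The state is a dict: "time": time; "joint_positions": joint angles; "joint_vel": joint speeds; "joint_torque": joint torques, N m; "ee_pos": TCP position; "eef_rot": TCP orientation; "ft_force": force on the tool from outside, world axes, zero at the start; "torque": the same for the moment, N m; "width": finger opening in m; "grip_force": force on a finger pad.
Only numpy, scipy, OpenCV 4.12 (cv2) and the standard library are available. Lean on these libraries where they do the work, as an engineer would, in place of code of your own. Each camera call takes 0.05 s, during which the arm holds its last target. There are 200 camera calls.

### The job

The freshly glued small cream booklet, left of the big cream pad, needs pressing: turn the covered parts carousel until the square steel weight lies in the middle of the cover's opening, take the weight out there, and set it gently, flat, in the middle of the booklet's cover with its sides square to the booklet's edges. Leave the other three things in the carousel, do not push the booklet about, and do not disturb what stands around.

Things in the scene. Friction and masses are not known exactly. Their poses are not given: they have to be found in the camera images.
- carousel: Fixed part of the carousel: round aluminium plate (364 mm across, 14 to 22 mm above the bench, on a short round foot) with a fixed clear cover on a clear wall (356 mm across, cover top 80 mm above the bench). Cover and wall leave one sector open, 100 degrees wide, from 34 mm off the axis to beyond the rim. Origin: on the bench on the turning axis (z); the opening is centred on -x.
- turntable: Plywood turntable in the carousel, 336 mm across; origin on the axis, 5 mm under its floor. Floor 30 mm, rim lip 38 mm, divider tops 52 mm, hub (44 mm wide) 97 mm above the bench. 4 mm dividers along its +-x and +-y make four 90 degree compartments; +x points to the crank knob. Turns over a full turn either way, friction about 0.08 N m, stays where left, carries its contents along.
- opening (a point): Point in the middle of the cover's opening, at the height of the turntable's floor (30 mm above the bench), 100 mm from the turning axis.
- crank_knob (a point): Centre of the upright black knob (20 mm across; underside 100 mm, top 144 mm above the bench) that spins freely about its own upright axis on a flat crank arm (18 mm wide, top 97 mm up), 55 mm from the turning axis, above the cover. Moving it in a circle turns the turntable. When the weight is in the opening, the knob is at the back, out of the way.
- weight_center (a point): Centre (half-way up) of the square steel weight, 60 x 60 x 30 mm, about 0.6 kg, x and y along its sides, z up. It lies flat in one of the compartments, its centre about 100 mm from the turning axis, at the start under the cover.
- booklet: Closed small booklet with cream covers, left of the big fixed cream pad, 140 mm (its x) by 201 mm (its y) and 11 mm thick, 0.28 kg, lying loose on the bench; origin at the centre of its underside, so the cover's middle is 11 mm above it.
- eraser: Eraser, 22 x 50 x 13 mm, lying in a compartment; origin at the centre of its underside. Stays in the carousel.
- tape_small: Small black tape roll, 54 mm across and 19 mm high, lying in a compartment; origin at the centre of its underside. Stays in the carousel.
- clip: Black bulldog clip, 34 x 32 x 12 mm, lying in a compartment; origin at the centre of its underside. Stays in the carousel.
- pot: White lidded pot, 58 mm across and 59 mm high, standing on the thin cream pad (8.5 mm thick, fixed to the bench) in front of the carousel; origin at the centre of its underside. Not to be moved.
- tape_big: Big roll of tape, 100 mm across and 24 mm high, lying right of the carousel; origin at the centre of its underside. Not to be moved.
- brayer: Ink roller with a black handle, 109 x 172 x 33 mm, lying in front to the right of the carousel; origin under its centre. Not to be moved.

How it is judged:
On the way:
1. the carousel is turned so that the weight, still lying in its compartment, is in the middle of the opening (horizontal distance between weight_center and opening below 0.045 m and height (world z) of weight_center below 0.057 m), for 0.2 s.
At the end, for the whole second after the job is handed in: The weight lies flat on the booklet's cover, its centre within 20 mm of the cover's middle both ways and its sides within about 10 degrees of square to the booklet's edges; the booklet has moved less than 25 mm; the eraser, the small tape roll and the clip are still in the carousel (x of weight_center in the frame of booklet between -0.02 and 0.02 m and y of weight_center in the frame of booklet between -0.02 and 0.02 m and z of weight_center in the frame of booklet between 0.021 and 0.031 m and angle between weight_center's own z axis and vertical below 0.08 rad and (angle between the x axis of weight_center and the x axis of booklet, either way round below 0.17 rad or angle between the x axis of weight_center and the y axis of booklet, either way round below 0.17 rad) and distance of booklet from where it was at the start of the episode below 0.025 m and horizontal distance between each of eraser, tape_small, clip and carousel below 0.165 m and height (world z) of each of eraser, tape_small, clip below 0.07 m); the robot touches nothing.
It fails at once if the weight is dropped or slammed onto the booklet (as if let go more than about 13 mm above it) (horizontal distance between weight_center and booklet below 0.1 m and z of weight_center in the frame of booklet below 0.045 m and linear speed of weight above 0.5 m/s).
It fails at once if the white pot that stands by is knocked away (distance of pot from where it was at the start of the episode above 0.03 m).
It fails at once if the big tape roll that stands by is knocked away (distance of tape_big from where it was at the start of the episode above 0.03 m).
It fails at once if the ink roller that stands by is knocked away (distance of brayer from where it was at the start of the episode above 0.03 m).
It also fails if it takes over 54 s, if anything falls off the work surface, if the arm or the gripper's body presses on something with over 40 N, if the wrist force passes 120 N, or if a joint passes its speed limit or range.

## Working session

There is one attempt and no reset: what is moved stays moved. The work goes in short steps, Python scripts to look and compute and a tool call to move; the robot and the scene stay as the last step left them, time stands still between calls to the robot, and variables do not carry over. Pictures are saved under pics/ and viewed, at most 10 in all, crops included, and the job is handed in when it is done.

Besides the shell and the picture viewer there is one more tool, called after "Emit:" as name(argument=value, ...) on one line, values as JSON. step_arm: Moves the arm, as the interface text tells. Shifts and turns lie within -1 to 1; 1 stands for 25 mm of shift or 0.12 rad of turn. Its arguments: {"type":"object","properties":{"delta_pos":{"type":"array"},"turn":{"type":"array"},"grip":{"type":"number"},"newtons":{"type":"number"}},"required":["delta_pos","turn"]}

```bash
mkdir -p pics
cat > h.py <<'E'
from bench import *
import numpy as np, cv2
def snap(n,f):
    c=camera(n); cv2.imwrite(f'pics/{f}.png',c['image'][:,:,::-1]); np.savez(f'pics/{f}.npz',**c); return c
def pts(c):
    z=c['z_map'].astype(float);h,w=z.shape;u,v=np.meshgrid(np.arange(w),np.arange(h));K=c['mtx']
    P=np.stack([(u-K[0,2])/K[0,0]*z,-(v-K[1,2])/K[1,1]*z,-z,np.ones_like(z)],-1)
    return (P@np.linalg.inv(c['view']).T)[...,:3]
E
python3 - <<'E'
from h import *
a=snap('top','top0');snap('scene','scene0')
print(read_state()); print(a['mtx'],a['view'])
E
```

```text
{'time': 0.1, 'joint_positions': array([ 1.27538123,  0.33284305, -0.06469555,  1.46084406,  0.02158645,
        1.34991423, -0.08845655]), 'joint_vel': array([-0.00136409, -0.00039384, -0.00126668, -0.00365346,  0.00032278,
       -0.00104045, -0.00071351]), 'joint_torque': array([ 1.56773731e-03, -6.24542642e+01,  2.46724760e-02, -3.90721393e+01,
       -6.13035215e-02,  3.64562776e-02,  1.04225835e-04]), 'ee_pos': array([ 0.16829236, -0.60150547,  0.18591839]), 'eef_rot': array([ 9.90706940e-01,  1.36012234e-01, -1.12573084e-04, -6.47248697e-04]), 'ft_force': array([ 0.33129702, -0.99514028, -0.01192762]), 'torque': array([ 0.01433338,  0.00021818, -0.00754671]), 'grip_force': 0.0, 'width': 0.08730448500826687}
[[382.25201394   0.         324.49225906]
 [  0.         382.25201394 198.33633368]
 [  0.           0.           1.        ]] [[-0.02655363 -0.99963373 -0.00522595 -0.01811235]
 [ 0.99852408 -0.02677119  0.04725427 -0.51083854]
 [-0.04737687 -0.00396347  0.99886922 -1.44234096]
 [ 0.          0.          0.          1.        ]]
```

View pics/top0.png

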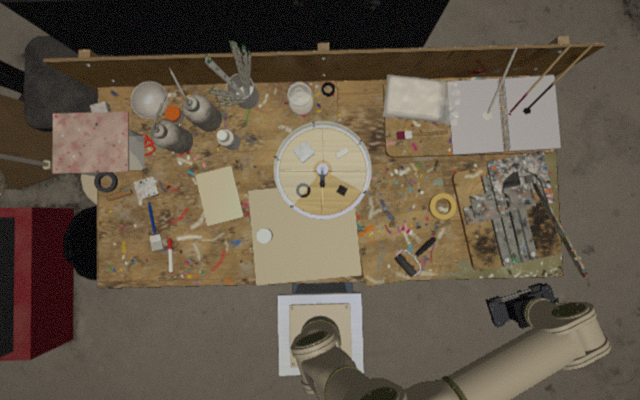

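View pics/scene0.png

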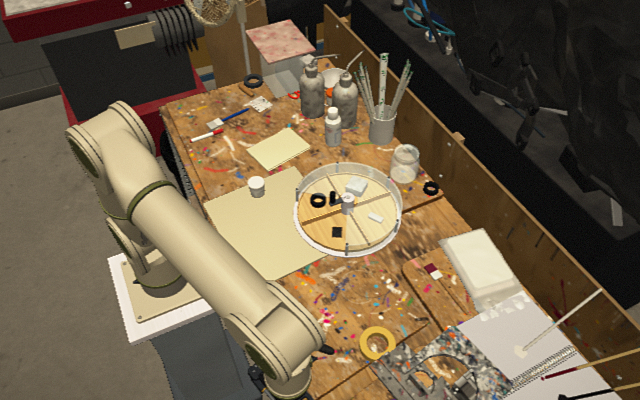

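Top view: carousel axis is about (323,170), the weight at (304,151), the knob at (322,182) and the booklet at (219,196). The pot is at (264,236), the big tape at (443,207) and the brayer at (415,255). I'll enlarge the carousel and measure.

Run:
```python
from h import *
c=np.load('pics/top0.npz');im=c['image']
cv2.imwrite('pics/crop.png',cv2.resize(im[115:245,185:385],None,fx=4,fy=4,interpolation=cv2.INTER_CUBIC)[:,:,::-1])
P=pts(c)
for n,(u,v) in dict(hub=(323,165),knob=(322,182),knob2=(322,178),w=(304,151),bk=(219,196),pad=(300,260),pot=(264,236),bench=(380,220)).items(): print(n,P[v,u].round(3))
hsv=cv2.cvtColor(im,cv2.COLOR_RGB2HSV); print(hsv[196,219],hsv[151,304],hsv[220,235])
# booklet by height
Z=P[...,2]; m=((Z>0.005)&(Z<0.018)).astype(np.uint8); m[:,250:]=0;m[:,:180]=0;m[:160]=0;m[240:]=0
print(m.sum())
m2=cv2.inRange(hsv,(18,40,150),(35,130,255)); m2[:,248:]=0;m2[:,190:][:0]=0;m2[:,:185]=0;m2[:155]=0;m2[235:]=0
for M in (m,m2):
  k=max(cv2.findContours(cv2.morphologyEx(M,cv2.MORPH_OPEN,np.ones((3,3),np.uint8)),0,1)[0],key=cv2.contourArea,default=None)
  if k is None: continue
  r=cv2.minAreaRect(k);b=cv2.boxPoints(r);print(r)
  K=c['mtx'];Vi=np.linalg.inv(c['view'])
  def at(u,v,z):
    d=Vi[:3,:3]@np.array([(u-K[0,2])/K[0,0],-(v-K[1,2])/K[1,1],-1]);o=Vi[:3,3];return o+d*(z-o[2])/d[2]
  W=np.array([at(*q,0.011) for q in b]);print(W.round(4),W.mean(0),np.linalg.norm(W-np.roll(W,1,0),axis=1))
```

```text
hub [ 0.627 -0.03   0.094]
knob [ 0.561 -0.025  0.146]
knob2 [ 0.579 -0.025  0.1  ]
w [0.682 0.038 0.079]
bk [0.53  0.371 0.009]
pad [0.28  0.067 0.012]
pot [0.376 0.193 0.064]
bench [ 0.422 -0.242 -0.003]
[ 23  58 175] [ 36   7 182] [ 18 124 117]
2132
((218.88235473632812, 195.52943420410156), (52.387691497802734, 37.350486755371094), 75.96376037597656)
[[0.6143 0.4633 0.011 ]
 [0.6453 0.324  0.011 ]
 [0.4497 0.2786 0.011 ]
 [0.419  0.417  0.011 ]] [0.53205438 0.3707243  0.011     ] [0.20070401 0.14268609 0.20081893 0.14176659]
((218.16683959960938, 195.52146911621094), (52.755496978759766, 39.10590744018555), 75.52970886230469)
[[0.6136 0.4701 0.011 ]
 [0.6472 0.3245 0.011 ]
 [0.4506 0.2773 0.011 ]
 [0.4173 0.4219 0.011 ]] [0.53216269 0.37345613 0.011     ] [0.20213159 0.14938145 0.20226021 0.14841316]
```

View pics/crop.png

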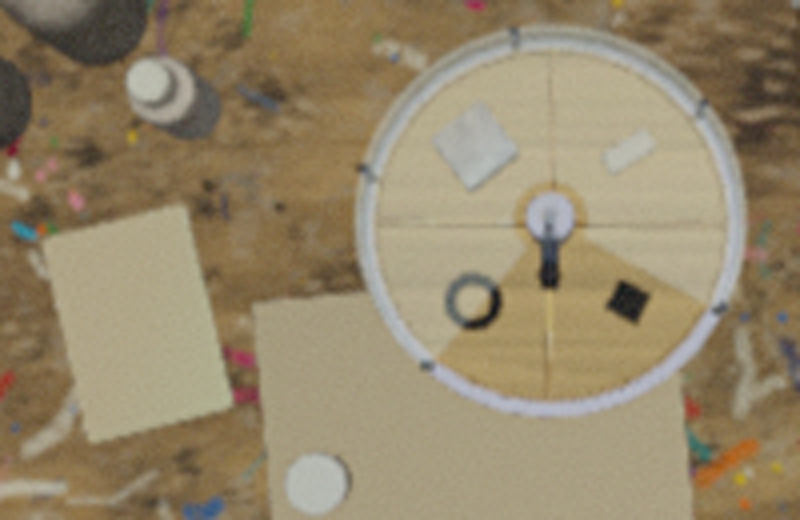

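Crop: weight centre is at (475,147), hub at (550,213) and knob top at about (549,282). The opening's edges are at (427,366) and (718,308). The small tape and the clip are now nearest the opening.

```bash
cat >> h.py <<'E'
def at(c,u,v,z):
    K=c['mtx'];Vi=np.linalg.inv(c['view'])
    d=Vi[:3,:3]@np.array([(u-K[0,2])/K[0,0],-(v-K[1,2])/K[1,1],-1]);o=Vi[:3,3];return (o+d*(z-o[2])/d[2])[:2]
E
python3 - <<'E'
from h import *
c=np.load('pics/top0.npz');f=lambda x,y,z:at(c,185+x/4-.4,115+y/4-.4,z)
P=pts(c);Z=P[...,2]
m=(Z>0.073)&(Z<0.087);m[:,:270]=0;m[:,375:]=0;m[:115]=0;m[225:]=0
q=P[m];
k=(Z>0.138)&(Z<0.15);k[:,:310]=0;k[:,335:]=0;k[:170]=0;k[:195:][:0]=0;k[195:]=0
print('knob',P[k].mean(0),k.sum())
h=(Z>0.09)&(Z<0.103);h[:,:310]=0;h[:,335:]=0;h[:155]=0;h[172:]=0
print('hub',P[h].mean(0),h.sum())
# outer circle: wall/cover boundary
(cx,cy),r=cv2.minEnclosingCircle(q[:,:2].astype(np.float32)); print('cover',cx,cy,r,'(r 0.178)')
a=f(550,213,.097);print('hubpix',a); A=np.array([cx,cy])
for n,p in dict(e1=(427,366,.08),e2=(718,308,.08),w=(475,147,.06),wc1=(478,102,.06),wc2=(519,151,.06),wc3=(473,189,.06),wc4=(433,143,.06),clip=(628,302,.042),kn=(549,282,.144)).items():
  x=f(*p);d=x-A;print(n,x.round(4),'r',np.linalg.norm(d).round(4),'ang',np.degrees(np.arctan2(d[1],d[0])).round(1))
E
```

```text
knob [ 0.55737901 -0.02402506  0.14381733] 24
hub [ 0.61711451 -0.0267304   0.09736846] 80
cover 0.6128201484680176 -0.025502366945147514 0.17972679436206818 (r 0.178)
hubpix [ 0.61608312 -0.02638589]
e1 [0.482  0.0888] r 0.1737 ang 138.8
e2 [ 0.5276 -0.1763] r 0.1732 ang -119.5
w [0.6841 0.0417] r 0.0979 ang 43.3
wc1 [0.726  0.0379] r 0.1297 ang 29.3
wc2 [0.6792 0.0011] r 0.0715 ang 21.8
wc3 [0.645  0.0445] r 0.077 ang 65.3
wc4 [0.6889 0.0805] r 0.1304 ang 54.3
clip [ 0.5378 -0.0964] r 0.1033 ang -136.6
kn [ 0.5501 -0.0243] r 0.0628 ang 178.9
```

Emit:
step_arm(delta_pos=[[0.648,0.963,0],[0.648,0.963,0],[0.648,0.963,0],[0.648,0.963,0],[0.648,0.963,0],[0.648,0.963,0],[0.648,0.963,0],[0.648,0.963,0],[0.648,0.963,0],[0.648,0.963,0],[0.648,0.963,0],[0.648,0.963,0]], turn=[0,0,0,0,0,0,0,0,0,0,0,0], grip=0)

```text
time: 1.3
ee_pos: [0.3631, -0.3118, 0.1864]
eef_rot: [0.991, 0.136, -0.0, -0.0]
ft_force: [-0.4, 0.5, -0.0]
width: 0.0871
grip_force: 0.0
```

Emit:
step_arm(delta_pos=[[0.648,0.963,0],[0.648,0.963,0],[0.648,0.963,0],[0.648,0.963,0],[0.648,0.963,0],[0.648,0.963,0],[0.648,0.963,0],[0.648,0.963,0],[0.648,0.963,0],[0.648,0.963,0],[0,0,0],[0,0,0]], turn=[0,0,0,0,0,0,0,0,0,0,0,0])

```text
time: 2.5
ee_pos: [0.5246, -0.0719, 0.1862]
eef_rot: [0.991, 0.137, -0.0, -0.0]
ft_force: [0.6, -0.4, -0.6]
width: 0.0869
grip_force: 0.0
```

Run:
```python
from h import *
c=snap('wrist','w1');P=pts(c);Z=P[...,2]
d=np.hypot(P[...,0]-.557,P[...,1]+.024)
k=(Z>.135)&(Z<.155)&(d<.03);print('knob',k.sum(),P[k].mean(0),P[k].min(0),P[k].max(0))
d=np.hypot(P[...,0]-.6125,P[...,1]+.0255)
k=(Z>.09)&(Z<.103)&(d<.03);print('hub',k.sum(),P[k].mean(0),P[k].min(0),P[k].max(0))
```

```text
knob 439 [ 0.55997266 -0.02339443  0.14339005] [ 0.55011708 -0.03271247  0.13510451] [ 0.56927841 -0.01320039  0.14576096]
hub 1893 [ 0.61168064 -0.02500241  0.09722183] [ 0.58266157 -0.04661127  0.09061048] [ 0.63585796 -0.00326409  0.1020354 ]
```

View pics/w1.png

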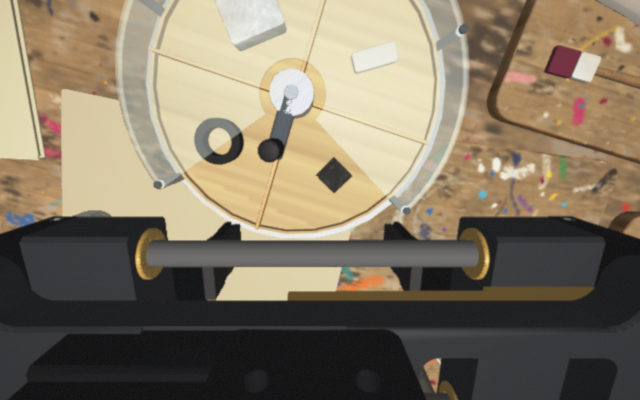

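Wrist view: the knob is at about (271,149) and the hub at (291,92). The weight is at upper left (250,20), eraser, tape and clip in the other three compartments. Now onto the knob.

Emit:
step_arm(delta_pos=[[0.7,0.97,0],[0.7,0.97,0],[0,0,0],[0,0,-0.72],[0,0,-0.72],[0,0,-0.72],[0,0,-0.72],[0,0,0],[0,0,0]], turn=[0,0,0,0,0,0,0,0,0])

```text
time: 3.45
ee_pos: [0.5596, -0.0249, 0.1151]
eef_rot: [0.991, 0.135, -0.0, 0.0]
ft_force: [-0.2, -0.1, 0.0]
width: 0.0872
grip_force: 0.0
```

Emit:
step_arm(delta_pos=[[0,0,0],[0,0,0],[0,0,0],[0,0,0],[0,0,0],[0,0,0],[0,0,0],[0,0,0]], turn=[0,0,0,0,0,0,0,0], grip=1, newtons=10)

```text
time: 4.25
ee_pos: [0.5598, -0.0237, 0.1147]
eef_rot: [0.991, 0.136, -0.0, 0.0]
ft_force: [0.9, -0.4, 1.2]
width: 0.0306
grip_force: 0.0
```

Run:
```python
import numpy as np
a=np.radians(178.2+np.linspace(0,145.8,25));p=55*np.stack([np.cos(a),np.sin(a)],1)
d=(np.diff(p,axis=0)/25).round(3)
for i in (0,12): print([[x,y,0] for x,y in d[i:i+12].tolist()])
```

```text
[[0.005, -0.233, 0], [0.03, -0.231, 0], [0.054, -0.227, 0], [0.078, -0.22, 0], [0.101, -0.21, 0], [0.122, -0.199, 0], [0.143, -0.185, 0], [0.161, -0.168, 0], [0.178, -0.15, 0], [0.193, -0.131, 0], [0.206, -0.11, 0], [0.216, -0.087, 0]]
[[0.224, -0.064, 0], [0.23, -0.04, 0], [0.233, -0.015, 0], [0.233, 0.01, 0], [0.231, 0.034, 0], [0.226, 0.058, 0], [0.218, 0.082, 0], [0.208, 0.105, 0], [0.196, 0.126, 0], [0.182, 0.146, 0], [0.165, 0.165, 0], [0.147, 0.181, 0]]
```

Emit:
step_arm(delta_pos=[[0,0,0],[0,0,0],[0,0,0]], turn=[0,0,0])

```text
time: 4.55
ee_pos: [0.5598, -0.0238, 0.1147]
eef_rot: [0.991, 0.136, -0.0, 0.0]
ft_force: [-0.7, 0.5, 0.3]
width: 0.0075
grip_force: 0.0
```

Run:
```python
from h import *
c=snap('wrist','w2');s=snap('scene','s2')
a=c['image'];b=s['image'][140:270,260:420]
b=cv2.resize(b,(492,400),interpolation=cv2.INTER_CUBIC)
o=np.hstack([cv2.resize(a,(480,300)),cv2.resize(b,(320,300))]);cv2.imwrite('pics/m2.png',o[:,:,::-1])
print(read_state()['width'],read_state()['ft_force'])
```

```text
0.0030779286833865402 [ 0.73195983 -1.1152965  -0.29831098]
```

View pics/m2.png

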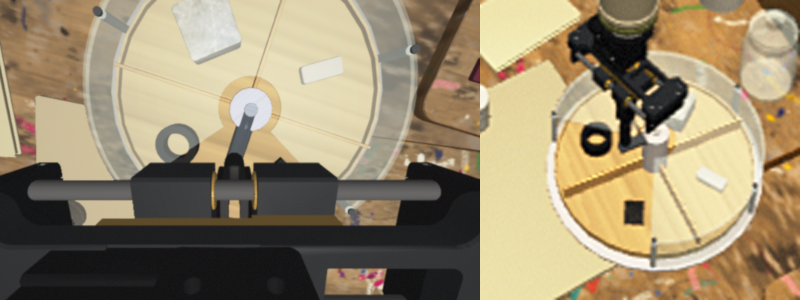

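Run:
```python
from h import *
for n in ('w1','w2','top0'):
  c=np.load(f'pics/{n}.npz');P=pts(c);Z=P[...,2]
  g=c['image'].max(-1)
  d=np.hypot(P[...,0]-.575,P[...,1]+.024)
  for lo,hi in((.10,.125),(.125,.14),(.14,.15)):
    k=(Z>lo)&(Z<hi)&(d<.04);
    if k.any():
      v,u=np.nonzero(k);print(n,lo,k.sum(),np.median(P[k],0).round(4),P[k].min(0).round(3),P[k].max(0).round(3),'px',u.min(),u.max(),v.min(),v.max())
c=np.load('pics/w2.npz');P=pts(c)
for v in range(150,236,8): print(v,P[v,312].round(3),c['image'][v,312])
```

```text
w1 0.1 96 [ 0.6083 -0.0264  0.1019] [ 0.556 -0.033  0.1  ] [ 0.615 -0.019  0.125] px 270 296 90 155
w1 0.125 43 [ 0.5654 -0.0304  0.1326] [ 0.555 -0.033  0.125] [ 0.569 -0.018  0.14 ] px 268 281 138 157
w1 0.14 422 [ 0.5598 -0.0231  0.1438] [ 0.55  -0.033  0.14 ] [ 0.569 -0.013  0.146] px 257 279 139 161
w2 0.1 276 [ 0.5686 -0.0222  0.1103] [ 0.56  -0.032  0.1  ] [ 0.615 -0.013  0.125] px 298 342 144 220
w2 0.125 170 [ 0.5681 -0.0201  0.1325] [ 0.56  -0.031  0.125] [ 0.57  -0.013  0.14 ] px 298 325 211 223
w2 0.14 308 [ 0.5639 -0.0221  0.1437] [ 0.555 -0.03   0.14 ] [ 0.572 -0.014  0.15 ] px 300 328 217 239
top0 0.1 20 [ 0.6041 -0.0271  0.1022] [ 0.548 -0.04   0.1  ] [ 0.615 -0.017  0.125] px 320 326 168 186
top0 0.125 2 [ 0.5548 -0.0266  0.1323] [ 0.548 -0.032  0.126] [ 0.561 -0.021  0.138] px 321 324 182 186
top0 0.14 23 [ 0.5571 -0.0248  0.1441] [ 0.55  -0.032  0.14 ] [ 0.565 -0.015  0.149] px 319 324 181 185
150 [ 0.607 -0.01   0.097] [226 227 234]
158 [ 0.601 -0.012  0.097] [221 223 230]
166 [ 0.587 -0.016  0.031] [214 186 135]
174 [ 0.589 -0.015  0.094] [156 136 100]
182 [ 0.583 -0.017  0.097] [75 79 78]
190 [ 0.577 -0.018  0.097] [89 95 99]
198 [ 0.571 -0.02   0.097] [88 94 98]
206 [ 0.568 -0.021  0.111] [25 24 26]
214 [ 0.569 -0.021  0.134] [24 24 24]
222 [ 0.567 -0.021  0.144] [60 58 58]
230 [ 0.562 -0.023  0.144] [61 59 58]
```

Run:
```python
from h import *
print({k:np.round(v,4) for k,v in read_state().items() if k in('time','ee_pos','width','grip_force','ft_force')})
s=snap('scene','s3');P=pts(s);Z=P[...,2]
for lo in np.arange(.10,.2,.01):
  k=(Z>lo)&(Z<lo+.01)&(np.hypot(P[...,0]-.56,P[...,1]+.024)<.06)
  if k.any(): print(lo.round(2),k.sum(),np.median(P[k],0).round(3),P[k].min(0).round(3),P[k].max(0).round(3))
b=s['image'][130:220,280:400];cv2.imwrite('pics/m3.png',cv2.resize(b,(800,600),interpolation=cv2.INTER_CUBIC)[:,:,::-1])
```

```text
{'time': np.float64(4.65), 'ee_pos': array([ 0.5598, -0.0238,  0.1147]), 'ft_force': array([ 0.732 , -1.1153, -0.2983]), 'grip_force': np.float64(0.0), 'width': np.float64(0.0031)}
0.1 17 [ 0.563 -0.032  0.103] [ 0.551 -0.047  0.1  ] [ 0.618 -0.027  0.108]
0.11 10 [ 0.555 -0.032  0.114] [ 0.551 -0.033  0.111] [ 0.566 -0.024  0.12 ]
0.12 12 [ 0.558 -0.034  0.125] [ 0.552 -0.036  0.121] [ 0.567 -0.025  0.129]
0.13 15 [ 0.555 -0.033  0.136] [ 0.55  -0.036  0.131] [ 0.564 -0.022  0.14 ]
0.14 12 [ 0.56  -0.032  0.143] [ 0.552 -0.036  0.141] [ 0.567 -0.021  0.15 ]
0.15 18 [ 0.554 -0.029  0.156] [ 0.547 -0.038  0.153] [ 0.575 -0.016  0.159]
0.16 19 [ 0.555 -0.032  0.164] [ 0.548 -0.039  0.16 ] [ 0.571 -0.016  0.17 ]
0.17 18 [ 0.553 -0.033  0.174] [ 0.546 -0.039  0.17 ] [ 0.569 -0.017  0.18 ]
0.18 7 [ 0.552 -0.039  0.186] [ 0.55  -0.043  0.18 ] [ 0.574 -0.026  0.188]
0.19 2 [ 0.562 -0.04   0.194] [ 0.557 -0.04   0.192] [ 0.567 -0.04   0.196]
```

View pics/m3.png

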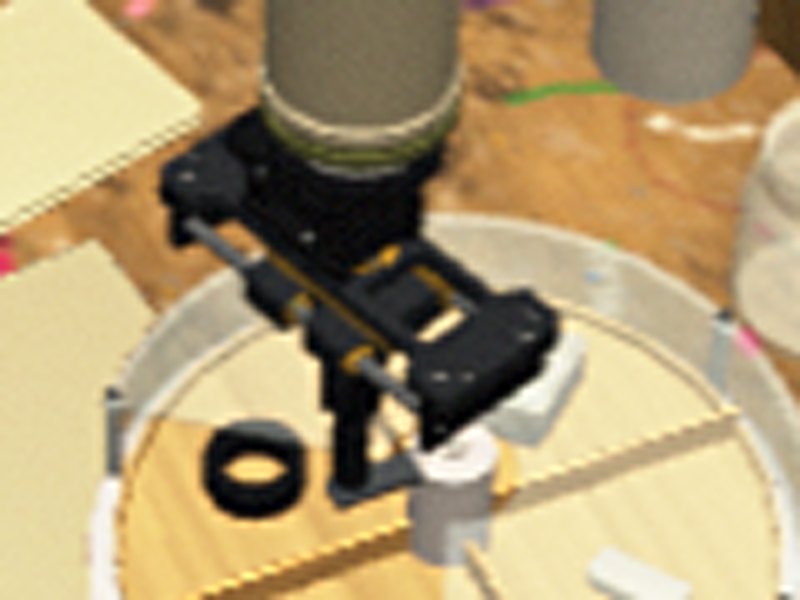

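Run:
```python
from h import *
ee=np.array([.5246,-.0719,.1862]);a=np.radians(15.6)
X=np.array([np.cos(a),np.sin(a)]);Y=np.array([np.sin(a),-np.cos(a)])
for n,e in (('w1',ee),('w2',np.array([.5598,-.0238,.1147]))):
  c=np.load(f'pics/{n}.npz');P=pts(c)-e;q=np.stack([P[...,:2]@X,P[...,:2]@Y,P[...,2]],-1)
  m=(c['image'].max(-1)<75)&(abs(q[...,0])<.04)&(abs(q[...,1])<.07)&(q[...,2]>-.012)&(q[...,2]<.08)
  v,u=np.nonzero(m);print(n,m.sum())
  for lo in np.arange(-.01,.08,.01):
    for s in (-1,1):
      k=m&(q[...,2]>=lo)&(q[...,2]<lo+.01)&(q[...,1]*s>0)
      if k.any():print(lo.round(2),s,k.sum(),np.median(q[k],0).round(3),q[k].min(0).round(3),q[k].max(0).round(3))
```

```text
w1 1126
0.03 -1 33 [ 0.009 -0.045  0.039] [-0.    -0.052  0.037] [ 0.011 -0.044  0.04 ]
0.03 1 26 [0.009 0.045 0.039] [0.001 0.043 0.037] [0.011 0.05  0.04 ]
0.04 -1 151 [ 0.009 -0.046  0.045] [ 0.001 -0.052  0.04 ] [ 0.011 -0.044  0.05 ]
0.04 1 160 [0.009 0.045 0.045] [0.001 0.042 0.04 ] [0.011 0.051 0.05 ]
0.05 -1 143 [ 0.009 -0.048  0.055] [-0.01  -0.052  0.05 ] [ 0.011 -0.044  0.06 ]
0.05 1 160 [0.009 0.047 0.055] [-0.009  0.042  0.05 ] [0.011 0.052 0.06 ]
0.06 -1 104 [-0.005 -0.045  0.063] [-0.01  -0.053  0.06 ] [ 0.011 -0.044  0.07 ]
0.06 1 99 [0.009 0.044 0.063] [-0.01   0.043  0.06 ] [0.011 0.052 0.07 ]
0.07 -1 131 [-0.004 -0.044  0.076] [-0.01  -0.045  0.07 ] [ 0.003 -0.044  0.08 ]
0.07 1 119 [-0.004  0.043  0.076] [-0.009  0.042  0.07 ] [0.003 0.043 0.08 ]
w2 1185
-0.01 -1 35 [ 0.009 -0.004 -0.004] [ 0.006 -0.009 -0.009] [ 0.01  -0.    -0.001]
-0.01 1 36 [ 0.008  0.004 -0.005] [ 0.003  0.    -0.01 ] [ 0.01   0.008 -0.   ]
0.0 -1 47 [ 0.009 -0.005  0.005] [ 0.005 -0.009  0.   ] [ 0.01 -0.    0.01]
0.0 1 41 [0.008 0.004 0.005] [0.003 0.    0.   ] [0.01  0.008 0.01 ]
0.01 -1 5
[... 279 characters left out ...]
01  0.007 0.03 ]
0.03 -1 45 [ 0.009 -0.005  0.036] [-0.003 -0.012  0.03 ] [ 0.011 -0.001  0.04 ]
0.03 1 32 [0.009 0.005 0.038] [-0.003  0.001  0.03 ] [0.011 0.01  0.04 ]
0.04 -1 88 [ 0.009 -0.009  0.045] [ 0.009 -0.012  0.04 ] [ 0.011 -0.004  0.05 ]
0.04 1 92 [0.009 0.007 0.045] [0.008 0.003 0.04 ] [0.011 0.011 0.05 ]
0.05 -1 113 [ 0.009 -0.008  0.055] [ 0.007 -0.013  0.05 ] [ 0.011 -0.004  0.06 ]
0.05 1 115 [0.009 0.007 0.055] [0.006 0.003 0.05 ] [0.011 0.011 0.06 ]
0.06 -1 38 [ 0.01  -0.01   0.062] [ 0.009 -0.012  0.06 ] [ 0.011 -0.005  0.065]
0.06 1 39 [0.01  0.009 0.062] [0.009 0.003 0.06 ] [0.011 0.011 0.066]
0.07 -1 6 [ 0.    -0.004  0.077] [-0.001 -0.004  0.075] [ 0.001 -0.004  0.077]
```

Run:
```python
from h import *
ee=np.array([.5246,-.0719,.1862]);a=np.radians(15.6)
X=np.array([np.cos(a),np.sin(a)]);Y=np.array([np.sin(a),-np.cos(a)])
c=np.load('pics/w1.npz')
def pr(l):
  p=ee+np.r_[l[0]*X+l[1]*Y,l[2]];q=c['view']@np.r_[p,1];u=c['mtx']@np.array([q[0],-q[1],-q[2]]);return (u[:2]/u[2]).round(1),(-q[2]).round(3)
P=pts(c)-ee;Q=np.stack([P[...,:2]@X,P[...,:2]@Y,P[...,2]],-1)
print('cam local',(lambda o:(o[:2]@X,o[:2]@Y,o[2]))(np.linalg.inv(c['view'])[:3,3]-ee))
for z in (0,.02,.037,.05,.07):
  for y in(-.044,.044):
    p,d=pr((.009,y,z));u,v=int(p[0]),int(p[1]);print(z,y,p,d,'seen',c['z_map'][v,u] if 0<=v<400 and 0<=u<640 else '')
for v in range(205,300,8): print(v,Q[v,232].round(3),c['image'][v,232],Q[v,312].round(3),Q[v,100].round(3))
st=read_state();print(st['joint_positions'].round(4))
```

```text
cam local (np.float64(0.06453768283777822), np.float64(-0.0005525506445188534), np.float64(0.19819638368460238))
0 -0.044 [252.2 207.3] 0.206 seen 0.3680582
0 0.044 [373.  207.5] 0.206 seen 0.35784546
0.02 -0.044 [246.  215.4] 0.186 seen 0.37227735
0.02 0.044 [379.4 215.7] 0.186 seen 0.40145117
0.037 -0.044 [239.6 223.8] 0.17 seen 0.38151217
0.037 0.044 [386.  224.1] 0.17 seen 0.17029233
0.05 -0.044 [233.8 231.5] 0.157 seen 0.15832844
0.05 0.044 [391.9 231.8] 0.157 seen 0.15838733
0.07 -0.044 [222.8 245.9] 0.138 seen 0.08172578
0.07 0.044 [403.1 246.3] 0.138 seen 0.081050545
205 [-0.032 -0.104 -0.156] [220 191 138] [-0.032 -0.    -0.157] [-0.038 -0.293 -0.178]
213 [-0.042 -0.105 -0.154] [142 119  86] [-0.043 -0.    -0.156] [-0.045 -0.284 -0.164]
221 [-0.056 -0.108 -0.164] [233 231 225] [-0.053 -0.    -0.156] [ 0.037 -0.065  0.116]
229 [ 0.009 -0.046  0.045] [31 31 32] [-0.063 -0.    -0.153] [ 0.037 -0.06   0.123]
237 [ 0.007 -0.044  0.054] [32 31 32] [-0.08  -0.    -0.165] [ 0.036 -0.057  0.127]
245 [ 0.031 -0.024  0.121] [82 82 80] [ 0.032 -0.     0.122] [ 0.035 -0.056  0.129]
253 [ 0.03  -0.024  0.123] [107 106 105] [ 0.03  -0.     0.123] [ 0.033 -0.056  0.13 ]
261 [ 0.027 -0.024  0.123] [112 110 109] [ 0.027 -0.     0.123] [ 0.03  -0.057  0.129]
269 [-0.01  -0.044  0.057] [93 86 71] [-0.135 -0.    -0.179] [ 0.028 -0.058  0.129]
277 [-0.148 -0.118 -0.178] [219 207 168] [-0.147 -0.    -0.178] [ 0.026 -0.057  0.13 ]
285 [-0.161 -0.119 -0.178] [219 207 168] [-0.16  -0.    -0.178] [ 0.024 -0.058  0.13 ]
293 [-0.173 -0.119 -0.177] [219 208 168] [ 0.024 -0.     0.134] [ 0.021 -0.059  0.129]
[ 0.4865  0.3045 -0.6193  1.7018  0.1882  1.1954 -1.4783]
```

Picture m3 shows the fingers shut just above the knob top. The depth map agrees: the real fingertips sit about 37 mm above the reported TCP, so I'll allow for that in z. Next I open, lower 37 mm and grip again.

Emit:
step_arm(delta_pos=[[0,0,0],[0,0,0],[0,0,0],[0,0,0],[0,0,0],[0,0,0],[0,0,0],[0,0,0]], turn=[0,0,0,0,0,0,0,0], grip=0)

```text
time: 5.5
ee_pos: [0.5598, -0.0237, 0.1147]
eef_rot: [0.991, 0.136, -0.0, 0.0]
ft_force: [0.1, 0.6, 0.1]
width: 0.0575
grip_force: 0.0
```

Emit:
step_arm(delta_pos=[[0,0,-0.5],[0,0,-0.5],[0,0,-0.5],[0,0,0],[0,0,0]], turn=[0,0,0,0,0])

```text
time: 6.0
ee_pos: [0.5595, -0.0236, 0.0767]
eef_rot: [0.991, 0.136, -0.0, -0.0]
ft_force: [0.2, -0.8, -0.7]
width: 0.0862
grip_force: 0.0
```

Emit:
step_arm(delta_pos=[[0,0,0],[0,0,0],[0,0,0],[0,0,0],[0,0,0],[0,0,0],[0,0,0],[0,0,0],[0,0,0],[0,0,0],[0,0,0]], turn=[0,0,0,0,0,0,0,0,0,0,0], grip=1, newtons=10)

```text
time: 7.1
ee_pos: [0.5598, -0.0237, 0.0772]
eef_rot: [0.991, 0.136, -0.0, 0.0]
ft_force: [-0.1, 0.4, 0.5]
width: 0.0195
grip_force: 10.0
```

Gripped: width is 19.5 mm, which fits the 20 mm knob. Now I turn the carousel.

Emit:
step_arm(delta_pos=[[0.005,-0.233,0],[0.03,-0.231,0],[0.054,-0.227,0],[0.078,-0.22,0],[0.101,-0.21,0],[0.122,-0.199,0],[0.143,-0.185,0],[0.161,-0.168,0],[0.178,-0.15,0],[0.193,-0.131,0],[0.206,-0.11,0],[0.216,-0.087,0]], turn=[0,0,0,0,0,0,0,0,0,0,0,0])

```text
time: 8.3
ee_pos: [0.5974, -0.078, 0.0772]
eef_rot: [0.991, 0.136, -0.0, 0.0]
ft_force: [-2.1, 1.7, 1.5]
width: 0.0197
grip_force: 10.0
```

Emit:
step_arm(delta_pos=[[0.224,-0.064,0],[0.23,-0.04,0],[0.233,-0.015,0],[0.233,0.01,0],[0.231,0.034,0],[0.226,0.058,0],[0.218,0.082,0],[0.208,0.105,0],[0.196,0.126,0],[0.182,0.146,0],[0.165,0.165,0],[0.147,0.181,0]], turn=[0,0,0,0,0,0,0,0,0,0,0,0])

```text
time: 9.5
ee_pos: [0.6597, -0.0575, 0.0772]
eef_rot: [0.991, 0.136, 0.0, 0.0]
ft_force: [-2.8, -0.2, 2.5]
width: 0.0192
grip_force: 10.0
```

Emit:
step_arm(delta_pos=[[0,0,0],[0,0,0],[0,0,0]], turn=[0,0,0])

```text
time: 9.8
ee_pos: [0.6595, -0.0577, 0.0772]
eef_rot: [0.991, 0.136, 0.0, -0.0]
ft_force: [2.0, 0.0, 0.8]
width: 0.0196
grip_force: 10.0
```

Emit:
step_arm(delta_pos=[[0,0,0],[0,0,0],[0,0,0],[0,0,0],[0,0,0],[0,0,0],[0,0,0.7],[0,0,0.7],[0,0,0.7],[0,0,0.7],[0,0,0.7],[0,0,0]], turn=[0,0,0,0,0,0,0,0,0,0,0,0], grip=0)

```text
time: 11.0
ee_pos: [0.6606, -0.0577, 0.1674]
eef_rot: [0.991, 0.136, 0.002, 0.0]
ft_force: [1.0, -0.8, 0.8]
width: 0.0867
grip_force: 0.0
```

Emit:
step_arm(delta_pos=[[-0.9,0,0],[-0.9,0,0],[-0.9,0,0],[-0.9,0,0],[-0.9,0,0],[-0.9,0,0],[-0.9,0,0],[-0.9,0,0],[-0.9,0,0],[0,0,0],[0,0,0]], turn=[0,0,0,0,0,0,0,0,0,0,0])

```text
time: 12.1
ee_pos: [0.4568, -0.0581, 0.1645]
eef_rot: [0.991, 0.136, 0.0, 0.0]
ft_force: [0.3, 0.5, 0.3]
width: 0.0866
grip_force: 0.0
```

Run:
```python
from h import *
c=snap('wrist','w4');P=pts(c);Z=P[...,2]
m=((Z>.055)&(Z<.066)&(np.hypot(P[...,0]-.515,P[...,1]+.042)<.07)).astype(np.uint8)
q=P[m>0][:,:2].astype(np.float32);print(m.sum(),np.median(Z[m>0]))
m=cv2.morphologyEx(m,cv2.MORPH_OPEN,np.ones((5,5),np.uint8));q=P[m>0][:,:2].astype(np.float32)
r=cv2.minAreaRect(q);print(r,q.mean(0))
```

```text
3323 0.06001583124632037
((0.5156468152999878, -0.041370268911123276), (0.059929393231868744, 0.05999723821878433), 2.6966333389282227) [ 0.5162945  -0.04132241]
```

View pics/w4.png

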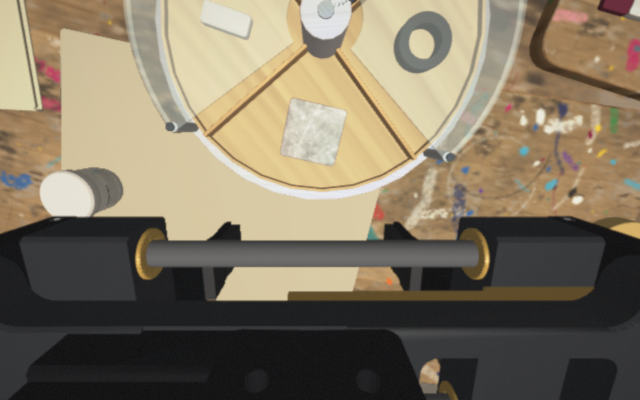

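Wrist view: the weight lies in the middle of the opening at about (313,131), at world (0.516,-0.041) with sides turned 2.7°. The pot is at (68,193), well clear.

Emit:
step_arm(delta_pos=[[0.784,0.223,0],[0.784,0.223,0],[0.784,0.223,0],[0,0,0],[0,0,-0.8],[0,0,-0.8],[0,0,-0.8],[0,0,0],[0,0,0]], turn=[-0.627,-0.627,-0.626,0,0,0,0,0,0])

```text
time: 13.05
ee_pos: [0.5156, -0.041, 0.1049]
eef_rot: [1.0, 0.024, -0.0, -0.0]
ft_force: [-0.5, -0.2, -0.5]
width: 0.0869
grip_force: 0.0
```

Emit:
step_arm(delta_pos=[[0,0,-0.6],[0,0,-0.6],[0,0,-0.6],[0,0,-0.6],[0,0,-0.6],[0,0,-0.6],[0,0,-0.4],[0,0,0],[0,0,0]], turn=[0,0,0,0,0,0,0,0,0])

```text
time: 13.95
ee_pos: [0.5158, -0.041, 0.0048]
eef_rot: [1.0, 0.024, 0.0, -0.0]
ft_force: [0.0, 0.2, 0.2]
width: 0.0867
grip_force: 0.0
```

Emit:
step_arm(delta_pos=[[0,0,-0.2],[0,0,0],[0,0,0],[0,0,0],[0,0,0],[0,0,0],[0,0,0],[0,0,0],[0,0,0]], turn=[0,0,0,0,0,0,0,0,0], grip=1, newtons=40)

```text
time: 14.85
ee_pos: [0.5157, -0.0413, -0.0001]
eef_rot: [1.0, 0.023, 0.0, 0.0]
ft_force: [-1.7, -2.1, 5.0]
width: 0.0593
grip_force: 40.0
```

Emit:
step_arm(delta_pos=[[0,0,0.3],[0,0,0.5],[0,0,0.5],[0,0,0.5],[0,0,0],[0,0,0]], turn=[0,0,0,0,0,0])

```text
time: 15.45
ee_pos: [0.5158, -0.0413, 0.045]
eef_rot: [1.0, 0.023, 0.0, 0.0]
ft_force: [1.0, -0.4, -6.9]
width: 0.06
grip_force: 40.0
```

Emit:
step_arm(delta_pos=[[0,0,0.8],[0,0,0.8],[0,0,0.8],[0,0,0.8],[-0.1,0.5,0],[-0.2,0.8,0],[-0.2,0.8,0],[-0.2,0.8,0],[-0.2,0.8,0],[-0.2,0.8,0],[-0.2,0.8,0],[-0.2,0.8,0]], turn=[0,0,0,0,0.1,0.11,0.11,0.11,0.11,0.11,0.11,0.11])

```text
time: 16.65
ee_pos: [0.4776, 0.1132, 0.1247]
eef_rot: [0.997, 0.076, 0.0, 0.0]
ft_force: [0.7, -0.2, -7.2]
width: 0.0596
grip_force: 40.0
```

Emit:
step_arm(delta_pos=[[-0.2,0.8,0],[-0.2,0.8,0],[-0.2,0.8,0],[-0.2,0.8,0],[-0.2,0.8,0],[-0.2,0.8,0],[-0.2,0.8,0],[-0.1,0.8,0],[0,0.8,0],[0,0.8,0],[0,0.8,0],[0,0,0]], turn=[0.11,0.11,0.11,0.11,0.11,0.11,0,0,0,0,0,0])

```text
time: 17.85
ee_pos: [0.4389, 0.3353, 0.1248]
eef_rot: [0.993, 0.117, -0.0, -0.001]
ft_force: [-0.8, -0.1, -7.0]
width: 0.0596
grip_force: 40.0
```

Run:
```python
from h import *
c=snap('wrist','w5');P=pts(c);Z=P[...,2]
print(read_state()['joint_positions'].round(2))
m=((Z>.0065)&(Z<.017)&(P[...,1]>.26)&(P[...,1]<.5)&(P[...,0]<.68)).astype(np.uint8)
m=cv2.morphologyEx(m,cv2.MORPH_OPEN,np.ones((5,5),np.uint8));q=P[m>0][:,:2].astype(np.float32)
r=cv2.minAreaRect(q);print(m.sum(),np.median(Z[m>0]),r,cv2.boxPoints(r).round(4))
```

```text
[ 0.01  0.34 -0.88  1.7   0.27  1.23 -2.27]
25049 0.011081686575686533 ((0.526544451713562, 0.3715272545814514), (0.18685854971408844, 0.1404949426651001), 12.823151588439941) [[0.4199 0.4193]
 [0.451  0.2823]
 [0.6332 0.3238]
 [0.6021 0.4608]]
```

View pics/w5.png

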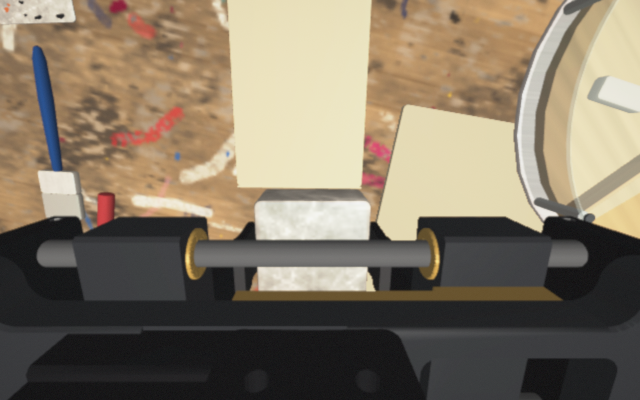

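Wrist view: the weight is held square between the fingers (312,240). The booklet's near edge runs from (237,187) to (362,188). Its middle works out at (0.533,0.372), angle 13°. The two measurements agree, so I move over and lower.

Emit:
step_arm(delta_pos=[[0.63,0.245,0],[0.63,0.245,0],[0.63,0.245,0],[0.63,0.245,0],[0.63,0.245,0],[0.63,0.245,0],[0,0,0],[0,0,-0.7],[0,0,-0.7],[0,0,-0.7],[0,0,-0.7],[0,0,0]], turn=[0,0,0,0,0,0,0,0,0,0,0,0])

```text
time: 19.1
ee_pos: [0.5334, 0.3664, 0.0508]
eef_rot: [0.993, 0.115, -0.002, 0.001]
ft_force: [-1.7, 0.2, -7.5]
width: 0.0595
grip_force: 40.0
```

Emit:
step_arm(delta_pos=[[0,0,-0.4],[0,0,-0.4],[0,0,-0.4],[0,0,-0.4],[0,0,-0.4],[0,0,-0.3],[0,0,-0.2],[0,0,-0.1],[0,0,0],[0,0,0]], turn=[0,0,0,0,0,0,0,0,0,0])

```text
time: 20.1
ee_pos: [0.5353, 0.3684, -0.0099]
eef_rot: [0.993, 0.115, 0.0, -0.0]
ft_force: [-0.6, 0.6, -6.8]
width: 0.0596
grip_force: 40.0
```

Emit:
step_arm(delta_pos=[[-0.09,0.13,0],[0,0,-0.05],[0,0,-0.05],[0,0,-0.05],[0,0,-0.05],[0,0,-0.05],[0,0,-0.05],[0,0,0],[0,0,0]], turn=[0,0,0,0,0,0,0,0,0])

```text
time: 21.0
ee_pos: [0.5329, 0.3714, -0.0179]
eef_rot: [0.993, 0.115, -0.0, 0.0]
ft_force: [-0.2, 0.7, -7.1]
width: 0.0597
grip_force: 40.0
```

Emit:
step_arm(delta_pos=[[0,0,-0.02],[0,0,-0.02],[0,0,-0.02],[0,0,0],[0,0,0]], turn=[0,0,0,0,0])

```text
time: 21.5
ee_pos: [0.5329, 0.3714, -0.019]
eef_rot: [0.993, 0.115, 0.0, 0.0]
ft_force: [-2.0, -2.0, -1.5]
width: 0.0596
grip_force: 40.0
```

Contact: the held load has dropped from about 7 N to 1.5 N. Releasing and lifting.

Emit:
step_arm(delta_pos=[[0,0,0],[0,0,0],[0,0,0],[0,0,0],[0,0,0],[0,0,0],[0,0,0],[0,0,0]], turn=[0,0,0,0,0,0,0,0], grip=0)

```text
time: 22.3
ee_pos: [0.5329, 0.3714, -0.0193]
eef_rot: [0.993, 0.115, 0.0, 0.0]
ft_force: [0.4, -0.7, -0.4]
width: 0.0865
grip_force: 0.0
```

Emit:
step_arm(delta_pos=[[0,0,0.4],[0,0,0.7],[0,0,0.9],[0,0,0.9],[0,0,0.9],[0,0,0.9],[0,0,0.9],[-0.7,0,0],[-0.9,0,0],[-0.9,0,0],[-0.9,0,0],[0,0,0]], turn=[0,0,0,0,0,0,0,0,0,0,0,0])

```text
time: 23.5
ee_pos: [0.4452, 0.3727, 0.1227]
eef_rot: [0.993, 0.117, 0.001, -0.0]
ft_force: [1.0, 1.2, 0.4]
width: 0.0871
grip_force: 0.0
```

Run:
```python
from h import *
c=snap('wrist','w6');P=pts(c);Z=P[...,2]
for n,lo,hi in(('weight',.034,.048),('booklet',.0065,.017)):
  m=((Z>lo)&(Z<hi)&(P[...,1]>.26)&(P[...,1]<.5)&(P[...,0]<.68)&(P[...,0]>.40)).astype(np.uint8)
  m=cv2.morphologyEx(m,cv2.MORPH_OPEN,np.ones((5,5),np.uint8));q=P[m>0][:,:2].astype(np.float32)
  if len(q): r=cv2.minAreaRect(q);print(n,m.sum(),np.median(Z[m>0]),r,cv2.boxPoints(r).round(4).tolist())
```

```text
weight 4169 0.04099921462114514 ((0.532733142375946, 0.3720274567604065), (0.06012122333049774, 0.06011081114411354), 12.99502182006836) [[0.4966999888420105, 0.3946000039577484], [0.510200023651123, 0.335999995470047], [0.5687999725341797, 0.34950000047683716], [0.5552999973297119, 0.4081000089645386]]
booklet 22615 0.011084923435402572 ((0.533298134803772, 0.3729599118232727), (0.2009623497724533, 0.14052654802799225), 12.91698169708252) [[0.4196999967098236, 0.4189999997615814], [0.4510999917984009, 0.28200000524520874], [0.6468999981880188, 0.32690000534057617], [0.6154999732971191, 0.46389999985694885]]
```

View pics/w6.png

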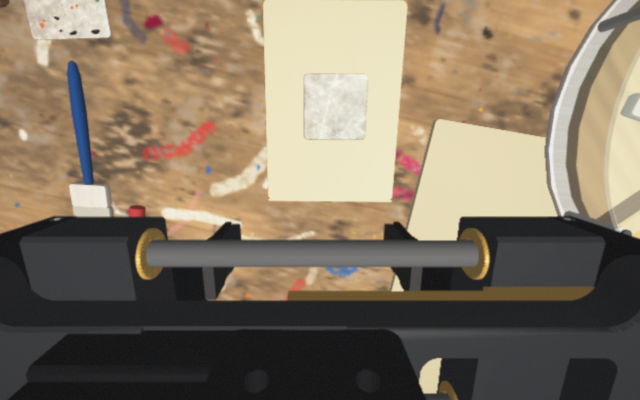

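The weight at (335,106) lies flat and square within about 1 mm of the cover's middle. The booklet has not moved and the gripper is clear, so I'm handing in.

```bash
python3 -c "
from bench import *
print(close_job())"
```

```text
the job is handed in; nothing more can be done
None
```

The weight lies flat on the booklet, about 1 mm from the cover's middle and square to its edges within about 0.1°, and the job was handed in at about 24 s; the hand-in returned no verdict.

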